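# Load the dip rods into the carrier vials and latch them down

### The job

Pull every dip rod out of the white drip block and push each one down into a vial of its own in the aluminium carrier, until its black collar sits flush on the vial's rim. When all the rods there are have been loaded, swing the carrier's hinged retaining bar over, without slamming it, until it rests fully home in its catch across the collars. Do not knock over the bottles standing around.

Things in the scene. Friction and masses are not known exactly. Their poses are not given: they have to be found in the camera images.
- rod1_mid (a point): Dip rod 1, 120 mm (3 or 4 alike rods are present). Upward: 60 mm pointed steel shaft, 7 mm thick, top 14 mm a cone widening to 13.6; black collar 34 wide, 6 thick; grey grip 12 thick, 44 long; knob 20 wide, 10 tall. 35-60 g. Point: on the axis half-way up, at the collar's underside: tip 60 mm below, mid-grip 28 above, knob top 60 above. z: tip to knob. Held slackly it hangs by its knob.
- rod2_mid (a point): Dip rod 2, 120 mm (3 or 4 alike rods are present). Upward: 60 mm pointed steel shaft, 7 mm thick, top 14 mm a cone widening to 13.6; black collar 34 wide, 6 thick; grey grip 12 thick, 44 long; knob 20 wide, 10 tall. 35-60 g. Point: on the axis half-way up, at the collar's underside: tip 60 mm below, mid-grip 28 above, knob top 60 above. z: tip to knob. Held slackly it hangs by its knob.
- rod3_mid (a point): Dip rod 3, 120 mm (3 or 4 alike rods are present). Upward: 60 mm pointed steel shaft, 7 mm thick, top 14 mm a cone widening to 13.6; black collar 34 wide, 6 thick; grey grip 12 thick, 44 long; knob 20 wide, 10 tall. 35-60 g. Point: on the axis half-way up, at the collar's underside: tip 60 mm below, mid-grip 28 above, knob top 60 above. z: tip to knob. Held slackly it hangs by its knob.
- rod4_mid (a point): Dip rod 4, 120 mm (3 or 4 alike rods are present). Upward: 60 mm pointed steel shaft, 7 mm thick, top 14 mm a cone widening to 13.6; black collar 34 wide, 6 thick; grey grip 12 thick, 44 long; knob 20 wide, 10 tall. 35-60 g. Point: on the axis half-way up, at the collar's underside: tip 60 mm below, mid-grip 28 above, knob top 60 above. z: tip to knob. Held slackly it hangs by its knob.
- holder_top (a point): Drip block, white plastic, loose (1.5 kg), 58 (x) by 186 (y) by 70 mm tall, with a row of four upright bores 17 mm wide, 66 mm deep, at -57, -19, +19, +57 mm along its y. The rods stand in some of the bores, collar resting on the block's top. Point: centre of its top face; z up.
- vial1_mouth (a point): Vial 1 of the fixed aluminium carrier (66 by 236 mm): upright glass tube, 24 mm outside, bore 16 mm, 61 mm deep. Point: centre of its mouth, 72 mm above the table. z up, y along the row of vials (38 mm apart, vial1 nearest the hinge, vial4 nearest the catch), x across. A rod fully home has its collar on the rim, its mid point here.
- vial2_mouth (a point): Vial 2 of the fixed aluminium carrier (66 by 236 mm): upright glass tube, 24 mm outside, bore 16 mm, 61 mm deep. Point: centre of its mouth, 72 mm above the table. z up, y along the row of vials (38 mm apart, vial1 nearest the hinge, vial4 nearest the catch), x across. A rod fully home has its collar on the rim, its mid point here.
- vial3_mouth (a point): Vial 3 of the fixed aluminium carrier (66 by 236 mm): upright glass tube, 24 mm outside, bore 16 mm, 61 mm deep. Point: centre of its mouth, 72 mm above the table. z up, y along the row of vials (38 mm apart, vial1 nearest the hinge, vial4 nearest the catch), x across. A rod fully home has its collar on the rim, its mid point here.
- vial4_mouth (a point): Vial 4 of the fixed aluminium carrier (66 by 236 mm): upright glass tube, 24 mm outside, bore 16 mm, 61 mm deep. Point: centre of its mouth, 72 mm above the table. z up, y along the row of vials (38 mm apart, vial1 nearest the hinge, vial4 nearest the catch), x across. A rod fully home has its collar on the rim, its mid point here.
- bar (a joint): Hinge of the retaining bar, rad: 0 = closed, level on its catch across the collars (hard stop); 1.57 = upright; starts at 1.7 to 2.05, leaning away from the vials. The hinge is stiff: the bar stays where it is left; about 2 N at its ball moves it.
- bar_hinge (a point): Point on the bar's hinge axis, 83 mm above the table, 50 mm beyond vial1. Its x is the hinge axis, its y points level along the row towards vial4 and the catch, z up.
- bar_ball (a point): Centre of the black ball, 18 mm wide, on an 8 mm stem at the free end of the bar, to swing it by, 225 mm from the hinge axis. The bar is a steel frame 197 mm long, 40 wide, with a 26 mm slot that lets grips and knobs through but not collars. Closed, the ball is 83 mm above the table, 32 mm beyond the catch. y: hinge to ball.
- amber_small: Small brown bottle beside the drip block, on the instrument side or behind it, 46 mm across, 105 mm tall, a bystander; origin at the centre of its underside, z up.
- wash_small: White wash bottle with a red cap, 52 mm across, 120 mm tall, a bystander; origin at the centre of its underside, z up.
Not all that is in view belongs to the job. Leave any purple look-alike of the part that bears rod2_mid alone. Leave any turquoise look-alike of the part that bears rod4_mid alone.

How it is judged:
On the way:
1. every rod that is present stands pushed home in a vial of its own, collar on the rim, bar still open ((distance between rod1_mid and vial1_mouth below 0.006 m or distance between rod1_mid and vial2_mouth below 0.006 m or distance between rod1_mid and vial3_mouth below 0.006 m or distance between rod1_mid and vial4_mouth below 0.006 m) and angle between each of rod1_mid, rod2_mid, rod3_mid, rod4_mid's own z axis and vertical below 0.1 rad and (distance between rod2_mid and vial1_mouth below 0.006 m or distance between rod2_mid and vial2_mouth below 0.006 m or distance between rod2_mid and vial3_mouth below 0.006 m or distance between rod2_mid and vial4_mouth below 0.006 m) and (distance between rod3_mid and vial1_mouth below 0.006 m or distance between rod3_mid and vial2_mouth below 0.006 m or distance between rod3_mid and vial3_mouth below 0.006 m or distance between rod3_mid and vial4_mouth below 0.006 m) and (distance between rod4_mid and vial1_mouth below 0.006 m or distance between rod4_mid and vial2_mouth below 0.006 m or distance between rod4_mid and vial3_mouth below 0.006 m or distance between rod4_mid and vial4_mouth below 0.006 m) and value of joint bar above 0.5 rad), for 0.2 s.
At the end, for the whole second after the job is handed in: Every present rod upright (within 0.1 rad) in one of the vials with the centre of its collar's underside within 6 mm of the centre of that vial's mouth; the bar within 0.04 rad of fully closed; nothing touched ((distance between rod1_mid and vial1_mouth below 0.006 m or distance between rod1_mid and vial2_mouth below 0.006 m or distance between rod1_mid and vial3_mouth below 0.006 m or distance between rod1_mid and vial4_mouth below 0.006 m) and angle between each of rod1_mid, rod2_mid, rod3_mid, rod4_mid's own z axis and vertical below 0.1 rad and (distance between rod2_mid and vial1_mouth below 0.006 m or distance between rod2_mid and vial2_mouth below 0.006 m or distance between rod2_mid and vial3_mouth below 0.006 m or distance between rod2_mid and vial4_mouth below 0.006 m) and (distance between rod3_mid and vial1_mouth below 0.006 m or distance between rod3_mid and vial2_mouth below 0.006 m or distance between rod3_mid and vial3_mouth below 0.006 m or distance between rod3_mid and vial4_mouth below 0.006 m) and (distance between rod4_mid and vial1_mouth below 0.006 m or distance between rod4_mid and vial2_mouth below 0.006 m or distance between rod4_mid and vial3_mouth below 0.006 m or distance between rod4_mid and vial4_mouth below 0.006 m) and value of joint bar below 0.04 rad).
It fails at once if the bar is slammed shut (faster than 4 rad/s) (velocity of joint bar below -4 rad/s).
It fails at once if the small brown bottle is knocked over (angle between amber_small's own z axis and vertical above 0.6 rad).
It fails at once if the white wash bottle is knocked over (angle between wash_small's own z axis and vertical above 0.6 rad).
Of rod1, rod2, rod3, rod4 only 3 to 4 are there at a start; the rules pass over those that are not, and their reading is None.
At some moment in a run one of holder may be knocked a few centimetres aside while the robot is not near it.
Once in a run the grip may slacken for a moment while it holds something.
It also fails if it takes over 210 s, if anything falls off the work surface, if the arm or the gripper's body presses on something with over 40 N, if the wrist force passes 120 N, or if a joint passes its speed limit or range.

### The arm

A 6-joint arm with a two-finger parallel gripper is mounted at the origin on a cart in front of the work surface, level with it; the furniture and walls round the work are solid. World frame = base frame: x ahead of the robot, y to its left, z up, the work surface at z = 0. Lengths are in m, angles in rad, forces in N, time in s.
With the tool pointing down it reaches from about 0.25 to 0.775 m from the base axis. Payload 4 kg.
Tool frame: the origin (TCP) lies at the centre of the arm's flange, where the gripper is bolted on; the fingertips stand 199 mm ahead of it and the grasp point (between the pads) lies 180 mm ahead of it (robot.tcp_to_tips is the z of the fingertips in the tool frame, in m); z points along the fingers, y is the line along which they close (so a half turn about z gives the same grasp; the last joint's range is limited). The gripper opens to 94 mm and grips with 3 to 60 N. Pads are 16 mm wide; open, the fingers measure 119 mm over their backs; the gripper's body (75 mm by 177 mm) begins 78 mm behind the grasp point.
Start: joints at [-1.417, 0.087, 1.371, -0, 1.684, -0.103], TCP at [0.14, -0.532, 0.405] pointing down, gripper open.
Joint ranges: [-3.1, 3.1], [-0.76, 2.03], [0.27, 2.55], [-1.08, 4.22], [0.17, 2.65], [-2.57, 2.57]. Speed limits (rad/s): [2.79, 2.79, 3.14, 3.14, 3.14, 3.14].

### API

Orientations are given as [roll, pitch, yaw] about the fixed x, y, z axes, in that order (R = Rz(yaw) Ry(pitch) Rx(roll)).
In Python, from bench import robot gives the robot as it stands.
- The arm moves only by the tool play_rows, never from a script. Its arguments are lists of equal length, an entry for each row: "translation": the shift along the tool's x, y, z scaled (see below), a list of three; "twist": the turn, a rotation vector about the tool's x, y, z scaled (see below), a list of three; "gripper": the opening, from -1 (shut) to 1 (fully open). A call has 1 to 8 rows; each row shifts and turns the commanded pose from where the row before left it, along the tool's axes as they then stand; what a row does not reach is not made up. The controller multiplies each number of a shift by 0.04 m and each number of a turn by 0.1 rad. A row lasts 1/10 s, in which the tool goes at most 50 mm and 8.59 degrees, less where a joint would pass 70% of its speed; a pose out of reach is approached as far as the arm can. A call with a number of a shift or a turn outside -1 to 1 is refused whole. A call with a gripper value outside its range is refused whole. The fingers move at their own pace and stop on an object; the grip force is fixed at half the most. Time passes only in rows, so rows that do not move let the fingers close. It gives the time, the measured TCP pose, the force, the opening and the grip force at its end, in the units of the state.
- robot.get_obs(): the state, without advancing time (a new reading comes with each control period).
- robot.snapshot(name): name is "side" or "top" or "wrist"; returns the picture (400x640x3 uint8, red, green, blue); there is no depth.
- robot.camera_model(name): a dict with "camera_matrix" (3x3 intrinsics, pixels), "rvec" (rotation vector, rad) and "tvec" (3), from world to camera coordinates, as OpenCV has them. Camera axes: x right, y down, z forward; pixel columns grow to the right and rows downward; lengths in m; the calibration is good to about 2 mm. A picture is of the moment at which its call begins: read the wrist's pose just before it. camera_model takes no time and is no camera call; for the wrist camera it gives the pose at the moment of the call.
- robot.close_job(): hands the job in; it is judged then, once.
Trained networks look in the newest picture that a camera, given by its name, has taken for a name from the list of things; names that differ only in an ending like _2 or _b are one class to them, and where a whole thing is asked for, a point or a joint stands for the part that bears it (a point fixed in the world has none). Each returns a list of dicts, best first, with "score" (0 to 1); they miss things now and then, are a little off and sometimes report something else, mostly with a low value. They report only what shows in the picture. A call takes as long as a camera call. They do not tell look-alikes from the thing itself.
- robot.recognise(name, camera): "centre" ([x, y, z] in m, in world coordinates, good to about 4 mm: the middle of the surface that is visible of it).
- robot.spot_point(name, camera): "centre" ([x, y, z] in m, in world coordinates, good to about 4 mm: a listed point, or the origin of a listed thing).
The state is a dict: "time": time; "joint_positions": joint angles; "qvel": joint speeds; "joint_torque": joint torques, N m; "tool_pos": TCP position; "ee_rot": TCP orientation; "wrist_force": force on the tool from outside, world axes, zero at the start; "wrist_torque": the same for the moment, N m; "width": finger opening in m; "finger_force": force on a finger pad.
Only numpy, scipy, OpenCV 4.12 (cv2) and the standard library are available. Lean on these libraries where they do the work, as an engineer would, in place of code of your own. Each camera call takes 0.05 s, during which the arm holds its last target. There are 200 camera calls.

## Working session

There is one attempt and no reset: what is moved stays moved. The work goes in short steps, Python scripts to look and compute and a tool call to move; the robot and the scene stay as the last step left them, time stands still between calls to the robot, and variables do not carry over. Pictures are saved under pics/ and viewed, at most 14 in all, crops included, and the job is handed in when it is done.

Besides the shell and the picture viewer there is one more tool, called after "Emit:" by a JSON object that holds its "method" and its "body". play_rows: Moves the arm, as the interface text tells. Its arguments: {"type":"object","properties":{"translation":{"type":"array","items":{"type":"array","items":{"type":"number","minimum":-1,"maximum":1}}},"twist":{"type":"array","items":{"type":"array","items":{"type":"number","minimum":-1,"maximum":1}}},"gripper":{"type":"array","items":{"type":"number"}}},"required":["translation","twist","gripper"]}

```bash
ls; mkdir -p pics
python3 - <<'E'
from bench import robot
import cv2
print(robot.get_obs())
ims=[]
for c in ["side","top"]:
    im=robot.snapshot(c); cv2.imwrite(f"pics/{c}0.png",im[:,:,::-1])
for n in ["rod1_mid","holder_top","vial1_mouth","vial2_mouth","vial3_mouth","vial4_mouth","bar_hinge","bar_ball","amber_small","wash_small"]:
    for c in ["side","top"]:
        print(n,c,[( [round(float(v),3) for v in d["centre"]],round(d["score"],2)) for d in robot.spot_point(n,c)][:6])
E
```

```text
pics
{'time': 0.0, 'joint_positions': array([-1.41710324e+00,  8.79509503e-02,  1.37222287e+00, -5.20629711e-06,
        1.68357714e+00, -1.03111042e-01]), 'qvel': array([ 1.41392191e-03, -8.55030890e-06, -9.26099127e-04,  1.25460259e-03,
        1.27963380e-03, -1.28928405e-03]), 'joint_torque': array([-1.43101270e-04, -3.40188861e+01, -3.02422822e+01,  7.16705387e-02,
        3.30905488e-02, -1.87378878e-04]), 'tool_pos': array([ 0.13966763, -0.53186204,  0.40352183]), 'ee_rot': array([-3.13944528e+00, -2.17003960e-04,  2.56803312e-01]), 'wrist_force': array([ 0.66930098, -0.08933293, -0.02816215]), 'wrist_torque': array([0.02673085, 0.00521816, 0.0056152 ]), 'finger_force': 0.0, 'width': 0.09388930215368044}
rod1_mid side [([0.487, 0.37, 0.07], 0.85)]
rod1_mid top [([0.486, 0.367, 0.069], 0.45)]
holder_top side [([0.495, 0.356, 0.07], 0.96)]
holder_top top [([0.496, 0.356, 0.067], 0.79)]
vial1_mouth side [([0.468, -0.101, 0.075], 0.96)]
vial1_mouth top [([0.468, -0.103, 0.07], 0.75)]
vial2_mouth side [([0.46, -0.067, 0.073], 0.64), ([0.474, -0.154, 0.082], 0.28)]
vial2_mouth top [([0.464, -0.066, 0.072], 0.67), ([0.453, -0.028, 0.069], 0.21)]
vial3_mouth side [([0.459, -0.032, 0.072], 0.89)]
vial3_mouth top [([0.453, -0.027, 0.069], 0.87), ([0.52, 0.302, 0.071], 0.49)]
vial4_mouth side [([0.452, 0.007, 0.07], 0.95)]
vial4_mouth top [([0.446, 0.011, 0.073], 0.77)]
bar_hinge side [([0.474, -0.155, 0.085], 0.63)]
bar_hinge top [([0.479, -0.156, 0.081], 0.95)]
bar_ball side []
bar_ball top [([0.485, -0.195, 0.308], 0.72)]
amber_small side [([0.696, 0.348, -0.001], 0.76)]
amber_small top []
wash_small side [([0.385, 0.241, -0.001], 0.92)]
wash_small top [([0.387, 0.245, 0.004], 0.68)]
```

View pics/side0.png

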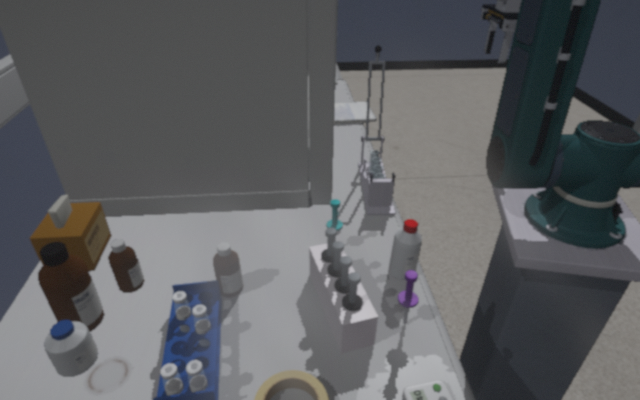

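View pics/top0.png

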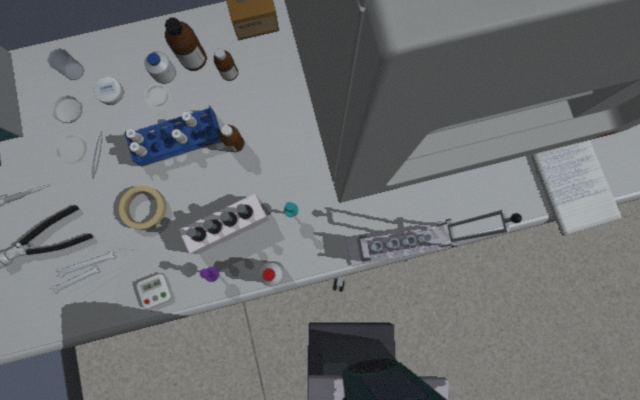

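Both pictures show four rods in the block (top view collars near (198,234), (213,226), (229,218), (245,211)). The purple decoy is at (209,273), the turquoise one at (291,209), and the open carrier's vials run from (376,246) to (426,238). The cabinet stands behind the carrier.

```bash
cat > h.py <<'E'
import numpy as np, cv2
from bench import robot
from scipy.spatial.transform import Rotation as Ro
def cam(c):
    m=robot.camera_model(c); K=np.array(m["camera_matrix"],float).reshape(3,3)
    R=cv2.Rodrigues(np.array(m["rvec"],float))[0]; t=np.array(m["tvec"],float).ravel(); return K,R,t
def back(c,uv,z):
    K,R,t=cam(c) if isinstance(c,str) else c
    d=R.T@np.linalg.solve(K,[uv[0],uv[1],1.]); o=-R.T@t
    return o+d*(z-o[2])/d[2]
def proj(c,P):
    K,R,t=cam(c) if isinstance(c,str) else c
    q=K@(R@np.asarray(P,float)+t); return q[:2]/q[2]
def pose():
    o=robot.get_obs(); return o["tool_pos"],o["ee_rot"]
E
python3 - <<'E'
from h import *
np.set_printoptions(precision=3,suppress=True)
for p in [(198,234),(213,226),(229,218),(245,211)]: print(back("top",p,.076))
for p in [(376,246),(393,244),(409,241),(426,238)]: print("v",back("top",p,.072))
print("cab",back("side",(330,208),0),back("side",(200,210),0), back("top",(345,200),0),back("top",(640,140),0))
print("wash",back("top",(268,273),.12),"turq",back("top",(291,209),.12),back("side",(335,225),0),"purp",back("side",(407,300),0))
K,R,t=cam("wrist");p,e=pose();T=Ro.from_euler("xyz",e).as_matrix()
print("cam in tool",T.T@(-R.T@t-p),"axes\n",T.T@R.T, K)
print(-cam("top")[1].T@cam("top")[2])
E
```

```text
[0.467 0.406 0.076]
[0.485 0.374 0.076]
[0.504 0.34  0.076]
[0.52  0.305 0.076]
v [0.445 0.013 0.072]
v [ 0.45  -0.025  0.072]
v [ 0.457 -0.061  0.072]
v [ 0.464 -0.099  0.072]
cab [0.556 0.06  0.   ] [0.853 0.125 0.   ] [0.559 0.077 0.   ] [ 0.719 -0.656  0.   ]
wash [0.385 0.244 0.12 ] turq [0.519 0.199 0.12 ] [0.535 0.123 0.   ] purp [0.374 0.317 0.   ]
cam in tool [0.066 0.001 0.019] axes
 [[ 0.    -0.973 -0.229]
 [ 1.     0.     0.   ]
 [-0.    -0.229  0.973]] [[341.837   0.    319.958]
 [  0.    341.837 201.634]
 [  0.      0.      1.   ]]
[0.397 0.139 1.013]
```

```bash
cat >> h.py <<'E'
def plan(target, yaw=None, n=None, p=None, y0=None, tilt=True):
    """print rows (units) from current (or given) pose to target xyz and yaw, tool down"""
    P,e=pose(); p=P if p is None else np.array(p); y0=e[2] if y0 is None else y0
    yaw=y0 if yaw is None else yaw
    dy=(yaw-y0+np.pi/2)%np.pi-np.pi/2 if False else yaw-y0
    d=np.array(target)-p
    if n is None: n=int(np.ceil(max(np.linalg.norm(d)/.0395,abs(dy)/.099,1)))
    rows=[]
    for i in range(n):
        y=y0+dy*i/n; T=Ro.from_euler("xyz",[np.pi,0,y]).as_matrix()
        rows.append(np.round(T.T@d/n/.04,2).tolist())
    print("n",n,"twist z",round(-dy/n/.1,3))
    if abs(dy)<1e-9 or n==1: print(rows[0])
    else:
        for k in range(0,n,8): print(rows[k:k+8])
E
python3 -c "
from h import *
plan([.494,.356,.42],2.054)"
```

```text
n 25 twist z -0.719
[[0.57, -0.77, -0.02], [0.62, -0.73, -0.02], [0.67, -0.68, -0.02], [0.72, -0.63, -0.02], [0.76, -0.58, -0.02], [0.8, -0.52, -0.02], [0.84, -0.46, -0.02], [0.87, -0.4, -0.02]]
[[0.9, -0.34, -0.02], [0.92, -0.27, -0.02], [0.93, -0.2, -0.02], [0.95, -0.14, -0.02], [0.95, -0.07, -0.02], [0.96, 0.0, -0.02], [0.95, 0.07, -0.02], [0.95, 0.14, -0.02]]
[[0.93, 0.2, -0.02], [0.92, 0.27, -0.02], [0.89, 0.34, -0.02], [0.87, 0.4, -0.02], [0.84, 0.46, -0.02], [0.8, 0.52, -0.02], [0.76, 0.58, -0.02], [0.72, 0.63, -0.02]]
[[0.67, 0.68, -0.02]]
```

Emit:
{"method": "play_rows", "body": {"translation": [[0.57,-0.77,-0.02],[0.62,-0.73,-0.02],[0.67,-0.68,-0.02],[0.72,-0.63,-0.02],[0.76,-0.58,-0.02],[0.8,-0.52,-0.02],[0.84,-0.46,-0.02],[0.87,-0.4,-0.02]], "twist": [[0,0,-0.72],[0,0,-0.72],[0,0,-0.72],[0,0,-0.72],[0,0,-0.72],[0,0,-0.72],[0,0,-0.72],[0,0,-0.72]], "gripper": [0,0,0,0,0,0,0,0]}}

```text
time: 1.9
tool_pos: [0.2528, -0.2459, 0.4113]
ee_rot: [3.141, 0.0, 0.835]
wrist_force: [0.4, 0.6, 0.5]
width: 0.0472
finger_force: 0.0
```

Emit:
{"method": "play_rows", "body": {"translation": [[0.9,-0.34,-0.02],[0.92,-0.27,-0.02],[0.93,-0.2,-0.02],[0.95,-0.14,-0.02],[0.95,-0.07,-0.02],[0.96,0,-0.02],[0.95,0.07,-0.02],[0.95,0.14,-0.02]], "twist": [[0,0,-0.72],[0,0,-0.72],[0,0,-0.72],[0,0,-0.72],[0,0,-0.72],[0,0,-0.72],[0,0,-0.72],[0,0,-0.72]], "gripper": [0,0,0,0,0,0,0,0]}}

```text
time: 2.7
tool_pos: [0.3659, 0.0389, 0.4178]
ee_rot: [3.14, 0.0, 1.412]
wrist_force: [0.6, -0.8, -0.7]
width: 0.0467
finger_force: 0.0
```

Emit:
{"method": "play_rows", "body": {"translation": [[0.93,0.2,-0.02],[0.92,0.27,-0.02],[0.89,0.34,-0.02],[0.87,0.4,-0.02],[0.84,0.46,-0.02],[0.8,0.52,-0.02],[0.76,0.58,-0.02],[0.72,0.63,-0.02]], "twist": [[0,0,-0.72],[0,0,-0.72],[0,0,-0.72],[0,0,-0.72],[0,0,-0.72],[0,0,-0.72],[0,0,-0.72],[0,0,-0.72]], "gripper": [0,0,0,0,0,0,0,0]}}

```text
time: 3.5
tool_pos: [0.479, 0.323, 0.4238]
ee_rot: [3.141, 0.0, 1.988]
wrist_force: [0.7, -0.9, 0.3]
width: 0.0469
finger_force: 0.0
```

Emit:
{"method": "play_rows", "body": {"translation": [[0.67,0.68,-0.02],[0,0,0],[0,0,0]], "twist": [[0,0,-0.72],[0,0,0],[0,0,0]], "gripper": [0,0,0]}}

```text
time: 3.8
tool_pos: [0.4929, 0.3573, 0.4237]
ee_rot: [-3.14, 0.001, 2.057]
wrist_force: [-0.3, -0.9, -0.3]
width: 0.0466
finger_force: 0.0
```

```bash
cat > rods.py <<'E'
from h import *
import sys
np.set_printoptions(precision=3,suppress=True)
im=robot.snapshot("wrist"); cv2.imwrite(f"pics/{sys.argv[1]}.png",im[:,:,::-1])
P,e=pose(); print(robot.get_obs()["time"],P,e)
for n in ["rod1_mid","holder_top"]:
    print(n,[([round(float(v),3) for v in d["centre"]],round(d["score"],2)) for d in robot.spot_point(n,"wrist")])
E
python3 rods.py w1
```

```text
3.85 [0.493 0.357 0.424] [-3.141  0.001  2.056]
rod1_mid [([0.481, 0.371, 0.07], 0.69)]
holder_top [([0.493, 0.358, 0.068], 0.59)]
```

View pics/w1.png

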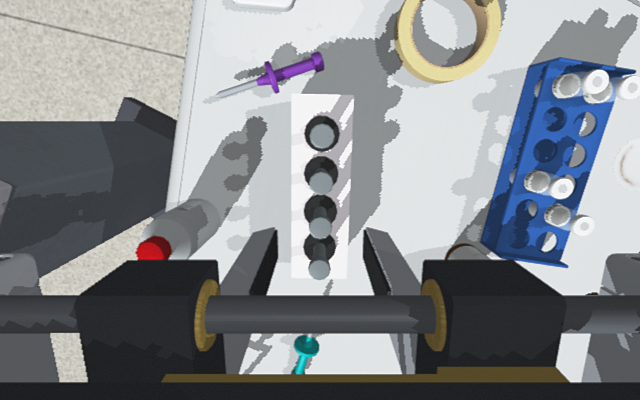

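Wrist view: four knobs at (321,134), (321,181), (320,227) and (319,268), in line with the tool axis. The purple and turquoise look-alikes are lying down, and the red-capped wash bottle is at left.

```bash
python3 -c "
from h import *
np.set_printoptions(precision=4,suppress=True)
k=np.array([back('wrist',p,.13) for p in [(321,134),(321,181),(320,227),(319,268)]]);print(k)
d=k[3]-k[0];print(np.linalg.norm(d)/3, np.arctan2(-d[1],-d[0]))
r=k.mean(0)
u=np.array([-d[0],-d[1]])/np.linalg.norm(d[:2])
for s in (-57,-19,19,57): print(s,r[:2]+u*s/1000)
t=r[:2]-u*.057
yaw=np.arctan2(u[1],u[0])
plan([*t,.40],yaw,3)
plan([*t,.284],yaw,4,p=[*t,.40],y0=yaw)
"
```

```text
[[0.4676 0.4051 0.13  ]
 [0.4852 0.3717 0.13  ]
 [0.5028 0.3366 0.13  ]
 [0.5194 0.3032 0.13  ]]
0.038093326982530366 2.041385196920381
-57 [0.5196 0.3034]
-19 [0.5024 0.3372]
19 [0.4852 0.3711]
57 [0.4679 0.405 ]
n 3 twist z 0.047
[[-0.49, -0.0, 0.21], [-0.49, -0.0, 0.21], [-0.49, 0.0, 0.21]]
n 4 twist z -0.0
[0.0, -0.0, 0.73]
```

Emit:
{"method": "play_rows", "body": {"translation": [[-0.49,0,0.21],[-0.49,0,0.21],[-0.49,0,0.21],[0,0,0.73],[0,0,0.73],[0,0,0.73],[0,0,0.73],[0,0,0]], "twist": [[0,0,0.05],[0,0,0.05],[0,0,0.05],[0,0,0],[0,0,0],[0,0,0],[0,0,0],[0,0,0]], "gripper": [0,0,0,0,0,0,0,0]}}

```text
time: 4.75
tool_pos: [0.5184, 0.3029, 0.2783]
ee_rot: [-3.132, -0.0, 2.04]
wrist_force: [-0.3, 0.1, 0.4]
width: 0.047
finger_force: 0.0
```

Emit:
{"method": "play_rows", "body": {"translation": [[0,0,0],[0,0,0],[0,0,0],[0,0,0],[0,0,0],[0,0,0]], "twist": [[0,0,0],[0,0,0],[0,0,0],[0,0,0],[0,0,0],[0,0,0]], "gripper": [-1,-1,-1,-1,-1,-1]}}

```text
time: 5.35
tool_pos: [0.5203, 0.3049, 0.2846]
ee_rot: [3.139, 0.0, 2.042]
wrist_force: [-2.2, -1.1, 5.5]
width: 0.0185
finger_force: 30.0
```

Width 18.5 mm means the pads have caught the knob. I'll reopen and grip 7 mm lower.

Emit:
{"method": "play_rows", "body": {"translation": [[0,0,0],[0,0,0],[0,0,0.18],[0,0,0],[0,0,0]], "twist": [[0,0,0],[0,0,0],[0,0,0],[0,0,0],[0,0,0]], "gripper": [-0.3,-0.3,-0.3,-0.3,-0.3]}}

```text
time: 5.85
tool_pos: [0.5202, 0.3049, 0.2754]
ee_rot: [3.141, 0.0, 2.042]
wrist_force: [0.3, 1.0, 1.8]
width: 0.0328
finger_force: 1.3
```

Emit:
{"method": "play_rows", "body": {"translation": [[0,0,0],[0,0,0],[0,0,0],[0,0,0],[0,0,0]], "twist": [[0,0,0],[0,0,0],[0,0,0],[0,0,0],[0,0,0]], "gripper": [-1,-1,-1,-1,-1]}}

```text
time: 6.35
tool_pos: [0.5199, 0.3047, 0.2755]
ee_rot: [-3.141, 0.0, 2.042]
wrist_force: [-1.9, -0.5, 4.3]
width: 0.0192
finger_force: 30.6
```

Run:
```python
from h import *
im=robot.snapshot("wrist");a=im[100:400,150:490]
s=robot.snapshot("side");K=proj("side",[.52,.304,.1]).astype(int);print(K)
b=cv2.resize(s[K[1]-75:K[1]+75,K[0]-85:K[0]+85],(400,353))
cv2.imwrite("pics/g1.png",np.hstack([cv2.resize(a,(400,353)),b])[:,:,::-1])
```

```text
[330 243]
```

View pics/g1.png

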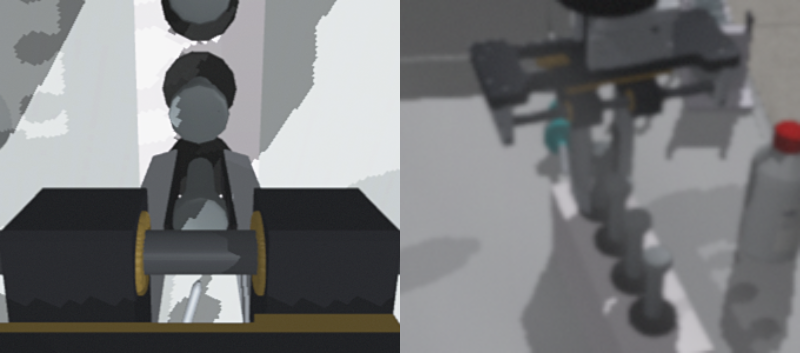

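Emit:
{"method": "play_rows", "body": {"translation": [[0,0,-0.1],[0,0,-0.2],[0,0,-0.3],[0,0,-0.4],[0,0,0],[0,0,0]], "twist": [[0,0,0],[0,0,0],[0,0,0],[0,0,0],[0,0,0],[0,0,0]], "gripper": [-1,-1,-1,-1,-1,-1]}}

```text
time: 7.05
tool_pos: [0.5201, 0.3048, 0.3162]
ee_rot: [3.14, 0.0, 2.042]
wrist_force: [0.1, 0.7, -1.5]
width: 0.0192
finger_force: 30.2
```

Run:
```python
from h import *
im=robot.snapshot("wrist");a=im[130:330,200:440]
s=robot.snapshot("side");K=proj("side",[.52,.304,.11]).astype(int);print(K)
b=s[K[1]-50:K[1]+50,K[0]-60:K[0]+60]
cv2.imwrite("pics/g2.png",np.hstack([cv2.resize(a,(400,333),interpolation=cv2.INTER_CUBIC),cv2.resize(b,(400,333),interpolation=cv2.INTER_CUBIC)])[:,:,::-1])
```

```text
[330 239]
```

View pics/g2.png

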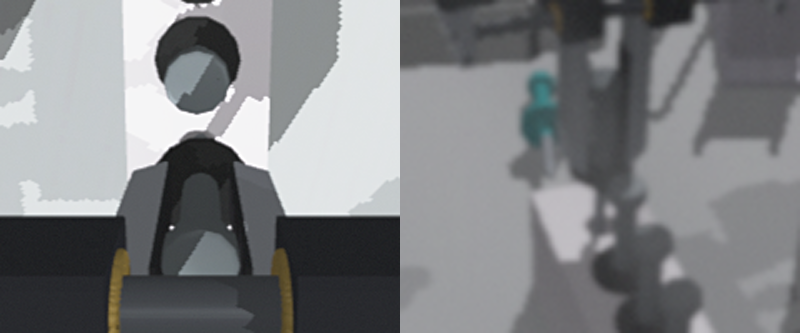

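```bash
python3 -c "
from h import *
plan([.43,.12,.40],1.74)
plan([.457,-.046,.40],1.74,p=[.43,.12,.40],y0=1.74)
"
```

```text
n 6 twist z 0.503
[[-0.52, -0.68, -0.36], [-0.55, -0.66, -0.36], [-0.58, -0.63, -0.36], [-0.61, -0.6, -0.36], [-0.64, -0.57, -0.36], [-0.67, -0.53, -0.36]]
n 5 twist z -0.0
[-0.84, -0.01, -0.0]
```

Emit:
{"method": "play_rows", "body": {"translation": [[0,0,-0.7],[0,0,-0.7],[0,0,-0.7],[-0.52,-0.68,0],[-0.55,-0.66,0],[-0.58,-0.63,0],[-0.61,-0.6,0],[-0.64,-0.57,0]], "twist": [[0,0,0],[0,0,0],[0,0,0],[0,0,0.5],[0,0,0.5],[0,0,0.5],[0,0,0.5],[0,0,0.5]], "gripper": [-1,-1,-1,-1,-1,-1,-1,-1]}}

```text
time: 7.95
tool_pos: [0.4439, 0.1497, 0.3984]
ee_rot: [-3.14, 0.0, 1.79]
wrist_force: [0.3, -0.3, 0.3]
width: 0.0187
finger_force: 30.5
```

Emit:
{"method": "play_rows", "body": {"translation": [[-0.67,-0.53,0],[-0.84,0,0],[-0.84,0,0],[-0.84,0,0],[-0.84,0,0],[-0.84,0,0],[0,0,0],[0,0,0]], "twist": [[0,0,0.5],[0,0,0],[0,0,0],[0,0,0],[0,0,0],[0,0,0],[0,0,0],[0,0,0]], "gripper": [-1,-1,-1,-1,-1,-1,-1,-1]}}

```text
time: 8.75
tool_pos: [0.4585, -0.046, 0.3986]
ee_rot: [-3.14, -0.001, 1.74]
wrist_force: [0.6, -0.2, -0.5]
width: 0.0194
finger_force: 30.7
```

```bash
cat > vials.py <<'E'
from h import *
import sys
np.set_printoptions(precision=4,suppress=True)
def f(c,do=True):
    out=[]
    for i in range(1,5):
        r=robot.spot_point(f"vial{i}_mouth",c); print(i,c,[(np.round(d["centre"],4).tolist(),round(d["score"],2)) for d in r])
im=robot.snapshot("wrist"); cv2.imwrite(f"pics/{sys.argv[1]}.png",im[:,:,::-1])
o=robot.get_obs();print(o["time"],o["tool_pos"],o["ee_rot"],o["width"],o["finger_force"])
f("wrist")
print(robot.spot_point("bar_hinge","wrist"),robot.spot_point("rod1_mid","wrist"))
E
python3 vials.py v1
```

```text
8.8 [ 0.4585 -0.0454  0.3988] [-3.1403 -0.0011  1.7415] 0.019156929142439227 30.706719053778215
1 wrist []
2 wrist [([0.4647, -0.0682, 0.0728], 0.97)]
3 wrist [([0.4534, -0.0315, 0.0754], 0.63)]
4 wrist [([0.4469, 0.0085, 0.0733], 0.92)]
[] []
```

View pics/v1.png

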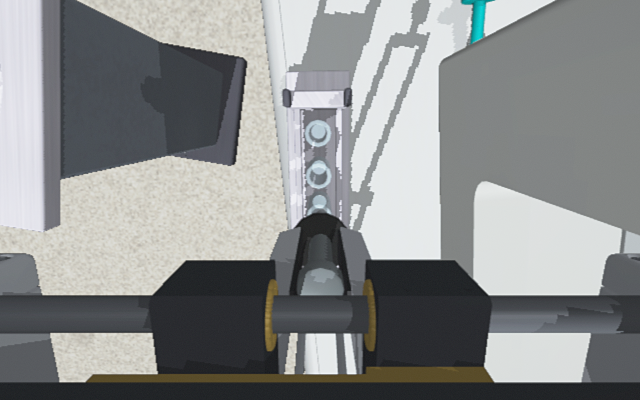

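Wrist view: vial mouths 4 and 3 are at (318,133) and (318,174), with the held rod's black collar near (320,222). Row and tool are aligned.

```bash
python3 -c "
from h import *
np.set_printoptions(precision=4,suppress=True)
for p in [(318,133),(318,174),(320,203)]: print(back('wrist',p,.072))
p,e=pose()
for dz in (.2055,.195,.215): print(proj('wrist',[p[0],p[1],p[2]-dz]), proj('wrist',[p[0]-.017*.17,p[1]+.017,p[2]-dz+.006]))
im=cv2.imread('pics/v1.png')[100:290,270:370]
cv2.imwrite('pics/v1c.png',cv2.resize(im,None,fx=3.1,fy=3.1,interpolation=cv2.INTER_CUBIC))
"
```

```text
[0.4476 0.0092 0.072 ]
[ 0.4538 -0.0268  0.072 ]
[ 0.4603 -0.0532  0.072 ]
[319.2978 237.72  ] [319.4    211.3371]
[319.2425 244.1066] [319.3476 216.5473]
[319.3431 232.4893] [319.4428 207.0923]
```

View pics/v1c.png

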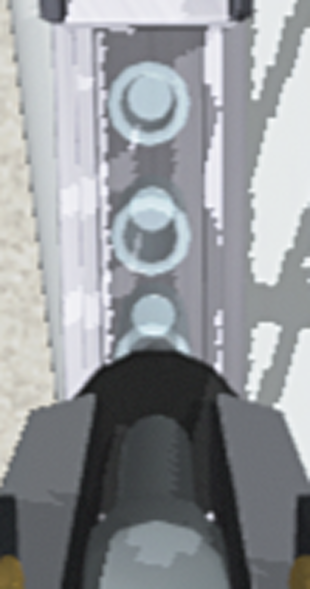

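```bash
cat > vt.py <<'E'
from h import *
import sys
c=np.array([.4573,-.0475]);u=np.array([-.168,.9858])
V={i:c+u*(.038*(i-2.5)) for i in range(1,5)}
YAW=1.74
E
python3 -c "
from vt import *
print(V)
plan([*V[1],.39],YAW,3)"
```

```text
{1: array([ 0.466876 , -0.1036906]), 2: array([ 0.460492 , -0.0662302]), 3: array([ 0.454108 , -0.0287698]), 4: array([0.447724 , 0.0086906])}
n 3 twist z 0.011
[[-0.5, -0.02, 0.08], [-0.5, -0.02, 0.08], [-0.5, -0.01, 0.08]]
```

Emit:
{"method": "play_rows", "body": {"translation": [[-0.5,-0.02,0.07],[-0.5,-0.02,0.07],[-0.5,-0.01,0.07],[0,0,0],[0,0,0.6],[0,0,0.5],[0,0,0.5],[0,0,0]], "twist": [[0,0,0],[0,0,0],[0,0,0],[0,0,0],[0,0,0],[0,0,0],[0,0,0],[0,0,0]], "gripper": [-1,-1,-1,-1,-1,-1,-1,-1]}}

```text
time: 9.9
tool_pos: [0.466, -0.1039, 0.3242]
ee_rot: [-3.136, -0.003, 1.743]
wrist_force: [-1.1, -0.1, -0.7]
width: 0.0187
finger_force: 30.7
```

Emit:
{"method": "play_rows", "body": {"translation": [[0,0,0.3],[0,0,0.3],[0,0,0.2],[0,0,0.1],[0,0,0]], "twist": [[0,0,0],[0,0,0],[0,0,0],[0,0,0],[0,0,0]], "gripper": [-1,-1,-1,-1,-1]}}

```text
time: 10.4
tool_pos: [0.4667, -0.105, 0.2904]
ee_rot: [-3.141, -0.001, 1.742]
wrist_force: [0.1, -0.4, -0.3]
width: 0.0187
finger_force: 30.7
```

Emit:
{"method": "play_rows", "body": {"translation": [[0,0,0.1],[0,0,0.1],[0,0,0.1],[0,0,0.05],[0,0,0]], "twist": [[0,0,0],[0,0,0],[0,0,0],[0,0,0],[0,0,0]], "gripper": [-1,-1,-1,-1,-1]}}

```text
time: 10.9
tool_pos: [0.4669, -0.1047, 0.2775]
ee_rot: [3.141, -0.001, 1.742]
wrist_force: [-1.1, 2.8, 3.8]
width: 0.0192
finger_force: 31.7
```

Emit:
{"method": "play_rows", "body": {"translation": [[0,0,0.05],[0,0,0.05],[0,0,0]], "twist": [[0,0,0],[0,0,0],[0,0,0]], "gripper": [-1,-1,-1]}}

```text
time: 11.2
tool_pos: [0.4668, -0.1046, 0.2773]
ee_rot: [3.14, -0.0, 1.742]
wrist_force: [-8.2, 6.1, 18.9]
width: 0.019
finger_force: 34.7
```

Emit:
{"method": "play_rows", "body": {"translation": [[0,0,-0.05],[0,0,0],[0,0,0],[0,0,-0.5],[0,0,-0.9],[0,0,-1],[0,0,-1],[0,0,0]], "twist": [[0,0,0],[0,0,0],[0,0,0],[0,0,0],[0,0,0],[0,0,0],[0,0,0],[0,0,0]], "gripper": [-0.1,-0.1,-0.1,-0.1,-0.1,-0.1,-0.1,-0.1]}}

```text
time: 12.0
tool_pos: [0.4674, -0.1056, 0.4168]
ee_rot: [3.133, 0.006, 1.741]
wrist_force: [-0.2, 0.4, -0.1]
width: 0.0423
finger_force: 0.0
```

```bash
cat > st.py <<'E'
from h import *
from vt import *
def look(c,names=("rod1_mid","holder_top")):
    robot.snapshot(c)
    for n in names:
        print(n,c,[(np.round(d["centre"],3).tolist(),round(d["score"],2)) for d in robot.spot_point(n,c)])
E
python3 -c "
from st import *
look('side');look('top');look('wrist')
plan([.44,.12,.40],2.04)
plan([.5024,.3372,.40],2.04,p=[.44,.12,.40],y0=2.04)
"
```

```text
rod1_mid side [([0.487, 0.37, 0.069], 0.96)]
holder_top side [([0.497, 0.354, 0.07], 0.8)]
rod1_mid top [([0.485, 0.37, 0.07], 0.48)]
holder_top top [([0.494, 0.353, 0.068], 0.92)]
rod1_mid wrist []
holder_top wrist []
n 6 twist z -0.497
[[0.94, 0.05, 0.04], [0.94, 0.1, 0.04], [0.93, 0.14, 0.04], [0.93, 0.19, 0.04], [0.91, 0.24, 0.04], [0.9, 0.28, 0.04]]
n 6 twist z -0.0
[0.69, 0.64, 0.0]
```

Emit:
{"method": "play_rows", "body": {"translation": [[0.94,0.05,0.04],[0.94,0.1,0.04],[0.93,0.14,0.04],[0.93,0.19,0.04],[0.91,0.24,0.04],[0.9,0.28,0.04],[0.69,0.64,0],[0.69,0.64,0]], "twist": [[0,0,-0.5],[0,0,-0.5],[0,0,-0.5],[0,0,-0.5],[0,0,-0.5],[0,0,-0.5],[0,0,0],[0,0,0]], "gripper": [-0.1,-0.1,-0.1,-0.1,-0.1,-0.1,-0.1,-0.1]}}

```text
time: 13.25
tool_pos: [0.4604, 0.1938, 0.4012]
ee_rot: [-3.141, 0.0, 2.042]
wrist_force: [0.6, -1.1, 0.4]
width: 0.042
finger_force: 0.0
```

Emit:
{"method": "play_rows", "body": {"translation": [[0.69,0.64,0],[0.69,0.64,0],[0.69,0.64,0],[0.69,0.64,0],[0,0,0],[0,0,0]], "twist": [[0,0,0],[0,0,0],[0,0,0],[0,0,0],[0,0,0],[0,0,0]], "gripper": [-0.1,-0.1,-0.1,-0.1,-0.1,-0.1]}}

```text
time: 13.85
tool_pos: [0.502, 0.3375, 0.4001]
ee_rot: [-3.139, 0.001, 2.043]
wrist_force: [-0.1, 0.2, 0.3]
width: 0.0427
finger_force: 0.0
```

```bash
cat > kn.py <<'E'
# refine: expected knob tops predicted in wrist image, search circles near
from st import *
def knobs(pts,tag=None):
    im=robot.snapshot("wrist"); C=cam("wrist"); g=cv2.medianBlur(cv2.cvtColor(im,cv2.COLOR_RGB2GRAY),3)
    if tag: cv2.imwrite(f"pics/{tag}.png",im[:,:,::-1])
    cs=cv2.HoughCircles(g,cv2.HOUGH_GRADIENT,1,15,param1=80,param2=12,minRadius=8,maxRadius=20)
    for q in pts:
        e=proj(C,[q[0],q[1],.13])
        s="none"
        if cs is not None:
            d=np.hypot(*(cs[0,:,:2]-e).T); j=d.argmin(); s=(cs[0,j],np.round(back(C,cs[0,j,:2],.13)[:2],4)) if d[j]<40 else "none"
        print("exp",np.round(e),np.round(q,4),"->",s)
E
python3 -c "
from kn import *
knobs([(.5024,.3372),(.4852,.3711),(.4679,.405)],'w2')
print(pose())
look('wrist')"
```

```text
exp [321. 209.] [0.5024 0.3372] -> (array([322.5, 209.5,  12.1], dtype=float32), array([0.5034, 0.3371]))
exp [322. 159.] [0.4852 0.3711] -> (array([322.5, 152.5,  19.4], dtype=float32), array([0.4838, 0.3754]))
exp [322. 105.] [0.4679 0.405 ] -> (array([322.5, 106.5,  13.4], dtype=float32), array([0.469 , 0.4042]))
(array([0.50189063, 0.33672973, 0.40072279]), array([-3.13985467e+00,  7.41681096e-04,  2.04189519e+00]))
rod1_mid wrist [([0.48, 0.372, 0.069], 0.72)]
holder_top wrist [([0.494, 0.356, 0.068], 0.75)]
```

Emit:
{"method": "play_rows", "body": {"translation": [[0,0,0.8],[0,0,0.8],[0,0,0.8],[0,0,0.73],[0,0,0],[0,0,0],[0,0,0],[0,0,0]], "twist": [[0,0,0],[0,0,0],[0,0,0],[0,0,0],[0,0,0],[0,0,0],[0,0,0],[0,0,0]], "gripper": [-0.1,-0.1,-0.1,-0.1,-0.1,-1,-1,-1]}}

```text
time: 14.85
tool_pos: [0.5025, 0.3371, 0.2788]
ee_rot: [3.138, -0.0, 2.042]
wrist_force: [-0.2, 0.4, -0.2]
width: 0.0218
finger_force: 0.0
```

Emit:
{"method": "play_rows", "body": {"translation": [[0,0,0],[0,0,0],[0,0,0]], "twist": [[0,0,0],[0,0,0],[0,0,0]], "gripper": [-1,-1,-1]}}

```text
time: 15.15
tool_pos: [0.5024, 0.3372, 0.2785]
ee_rot: [3.138, 0.0, 2.042]
wrist_force: [-0.4, -0.4, 5.2]
width: 0.0193
finger_force: 30.0
```

```bash
python3 -c "
from st import *
p,e=pose();y=e[2];print(robot.get_obs()['width'])
plan([.44,.12,.40],YAW,6,p=[p[0],p[1],.40],y0=y)
plan([*V[2],.40],YAW,5,p=[.44,.12,.40],y0=YAW)"
```

```text
0.01927147504998213
n 6 twist z 0.503
[[-0.69, -0.64, -0.0], [-0.72, -0.61, -0.0], [-0.75, -0.57, -0.0], [-0.78, -0.53, -0.0], [-0.8, -0.49, -0.0], [-0.83, -0.45, -0.0]]
n 5 twist z -0.0
[-0.94, -0.06, -0.0]
```

Emit:
{"method": "play_rows", "body": {"translation": [[0,0,-0.35],[0,0,-0.9],[0,0,-0.9],[0,0,-0.9],[-0.69,-0.64,0],[-0.72,-0.61,0],[-0.75,-0.57,0],[-0.78,-0.53,0]], "twist": [[0,0,0],[0,0,0],[0,0,0],[0,0,0],[0,0,0.5],[0,0,0.5],[0,0,0.5],[0,0,0.5]], "gripper": [-1,-1,-1,-1,-1,-1,-1,-1]}}

```text
time: 15.95
tool_pos: [0.4598, 0.1909, 0.3988]
ee_rot: [3.141, 0.0, 1.84]
wrist_force: [1.0, 0.4, -1.6]
width: 0.0189
finger_force: 30.0
```

Emit:
{"method": "play_rows", "body": {"translation": [[-0.8,-0.49,0],[-0.83,-0.45,0],[-0.94,-0.06,0],[-0.94,-0.06,0],[-0.94,-0.06,0],[-0.94,-0.06,0],[-0.94,-0.06,0],[0,0,0]], "twist": [[0,0,0.5],[0,0,0.5],[0,0,0],[0,0,0],[0,0,0],[0,0,0],[0,0,0],[0,0,0]], "gripper": [-1,-1,-1,-1,-1,-1,-1,-1]}}

```text
time: 16.75
tool_pos: [0.4601, -0.0711, 0.3985]
ee_rot: [-3.141, 0.002, 1.736]
wrist_force: [0.2, 1.1, 0.6]
width: 0.0189
finger_force: 30.0
```

Emit:
{"method": "play_rows", "body": {"translation": [[0,0,0]], "twist": [[0,0,0]], "gripper": [-1]}}

```text
time: 16.85
tool_pos: [0.46, -0.0682, 0.3985]
ee_rot: [-3.142, -0.001, 1.74]
wrist_force: [-0.3, -0.1, -0.7]
width: 0.0187
finger_force: 30.0
```

```bash
python3 -c "
from st import *
im=robot.snapshot('wrist');C=cam('wrist');p,e=pose();o=robot.get_obs();print(o['time'],p,e,o['width'],V[2])
ims=robot.snapshot('side');K=proj('side',[p[0],p[1],p[2]-.23]).astype(int)
s=ims[K[1]-60:K[1]+60,K[0]-60:K[0]+60]
a=cv2.resize(im[100:290,245:395],(395,500),interpolation=cv2.INTER_CUBIC)
cv2.imwrite('pics/v2.png',np.hstack([a,cv2.resize(s,(400,500),interpolation=cv2.INTER_CUBIC)])[:,:,::-1])
u=np.array([-.168,.9858])
q=[*(p[:2]+.017*u),p[2]-.2085+.006];print('collar far edge expected row',(proj(C,q)-[245,100])*500/190)
plan([*V[2],.39],YAW,1)
"
```

```text
16.9 [ 0.45997269 -0.06744632  0.39852524] [ 3.14149424e+00 -6.13832720e-04  1.74154615e+00] 0.019095334808216874 [ 0.460492  -0.0662302]
collar far edge expected row [195.64137336 291.14559628]
n 1 twist z 0.026
[0.02, 0.02, 0.21]
```

View pics/v2.png

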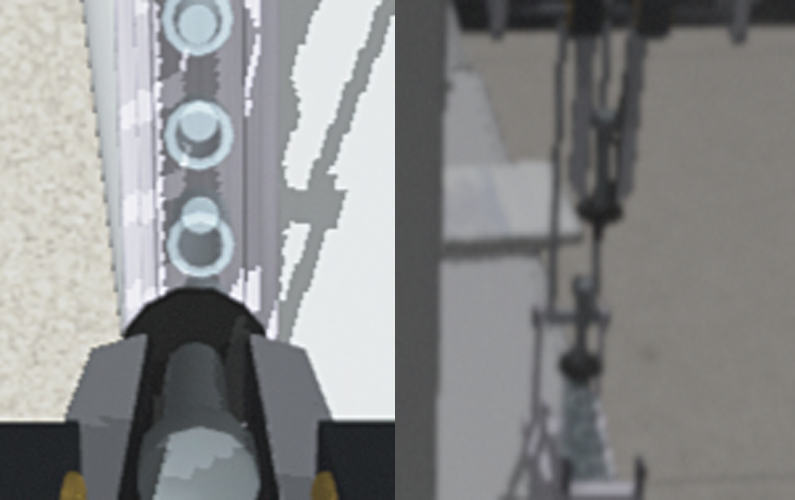

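Emit:
{"method": "play_rows", "body": {"translation": [[0.02,0.02,0.6],[0,0,0.6],[0,0,0.5],[0,0,0.3],[0,0,0.3],[0,0,0.3],[0,0,0.1],[0,0,0]], "twist": [[0,0,0],[0,0,0],[0,0,0],[0,0,0],[0,0,0],[0,0,0],[0,0,0],[0,0,0]], "gripper": [-1,-1,-1,-1,-1,-1,-1,-1]}}

```text
time: 17.75
tool_pos: [0.4607, -0.0667, 0.2898]
ee_rot: [-3.141, -0.0, 1.742]
wrist_force: [0.4, 0.7, -0.6]
width: 0.0194
finger_force: 30.0
```

Emit:
{"method": "play_rows", "body": {"translation": [[0,0,0.1],[0,0,0.1],[0,0,0.05],[0,0,0.05],[0,0,0]], "twist": [[0,0,0],[0,0,0],[0,0,0],[0,0,0],[0,0,0]], "gripper": [-1,-1,-1,-1,-1]}}

```text
time: 18.25
tool_pos: [0.461, -0.067, 0.2805]
ee_rot: [3.14, 0.002, 1.742]
wrist_force: [-3.2, -0.4, 8.0]
width: 0.0189
finger_force: 30.0
```

Emit:
{"method": "play_rows", "body": {"translation": [[0,0,0.05],[0,0,0],[0,0,-0.05],[0,0,0],[0,0,0],[0,0,-0.5],[0,0,-0.9],[0,0,-1]], "twist": [[0,0,0],[0,0,0],[0,0,0],[0,0,0],[0,0,0],[0,0,0],[0,0,0],[0,0,0]], "gripper": [-1,-1,-0.1,-0.1,-0.1,-0.1,-0.1,-0.1]}}

```text
time: 19.05
tool_pos: [0.4604, -0.0667, 0.3732]
ee_rot: [-3.137, -0.002, 1.742]
wrist_force: [1.6, -1.0, 0.4]
width: 0.042
finger_force: 0.0
```

```bash
python3 -c "
from st import *
look('side',['holder_top','rod1_mid']);look('top',['holder_top'])
p,e=pose();print(p,e)
plan([.44,.12,.40],2.04)
plan([.4852,.3711,.40],2.04,p=[.44,.12,.40],y0=2.04)
"
```

```text
holder_top side [([0.497, 0.353, 0.071], 0.8), ([0.467, -0.101, 0.074], 0.36)]
rod1_mid side [([0.485, 0.369, 0.067], 0.87), ([0.498, 0.354, 0.071], 0.49)]
holder_top top [([0.492, 0.354, 0.068], 0.66), ([0.466, 0.408, 0.073], 0.47)]
[ 0.46062125 -0.06672663  0.37321407] [-3.14022165e+00 -5.81761590e-04  1.74177507e+00]
n 5 twist z -0.596
[[0.94, 0.06, -0.13], [0.93, 0.11, -0.13], [0.92, 0.17, -0.13], [0.91, 0.22, -0.13], [0.9, 0.28, -0.13]]
n 7 twist z -0.0
[0.73, 0.55, 0.0]
```

Emit:
{"method": "play_rows", "body": {"translation": [[0.94,0.06,-0.13],[0.93,0.11,-0.13],[0.92,0.17,-0.13],[0.91,0.22,-0.13],[0.9,0.28,-0.13],[0.73,0.55,0],[0.73,0.55,0],[0.73,0.55,0]], "twist": [[0,0,-0.6],[0,0,-0.6],[0,0,-0.6],[0,0,-0.6],[0,0,-0.6],[0,0,0],[0,0,0],[0,0,0]], "gripper": [-0.1,-0.1,-0.1,-0.1,-0.1,-0.1,-0.1,-0.1]}}

```text
time: 20.1
tool_pos: [0.4588, 0.2293, 0.3976]
ee_rot: [-3.137, -0.0, 2.042]
wrist_force: [1.0, 0.2, 0.9]
width: 0.0424
finger_force: 0.0
```

Emit:
{"method": "play_rows", "body": {"translation": [[0.73,0.55,0],[0.73,0.55,0],[0.73,0.55,0],[0.73,0.55,0],[0,0,0],[0,0,0]], "twist": [[0,0,0],[0,0,0],[0,0,0],[0,0,0],[0,0,0],[0,0,0]], "gripper": [-0.1,-0.1,-0.1,-0.1,-0.1,-0.1]}}

```text
time: 20.7
tool_pos: [0.4844, 0.3722, 0.3971]
ee_rot: [-3.136, 0.001, 2.043]
wrist_force: [-0.8, 0.1, 0.6]
width: 0.0423
finger_force: 0.0
```

```bash
python3 -c "
from kn import *
knobs([(.4852,.3711),(.4679,.405)],'w3')
print(pose())
look('wrist')
p,e=pose();plan([.4852,.3711,.2785],2.04,4)"
```

```text
exp [322. 211.] [0.4852 0.3711] -> (array([321.5, 211.5,  11.4], dtype=float32), array([0.4851, 0.3704]))
exp [322. 160.] [0.4679 0.405 ] -> (array([321.5, 153.5,  19.4], dtype=float32), array([0.4654, 0.409 ]))
(array([0.48446036, 0.3714848 , 0.39805868]), array([-3.13750301e+00,  1.05978192e-03,  2.04185518e+00]))
rod1_mid wrist [([0.477, 0.37, 0.072], 0.8)]
holder_top wrist [([0.493, 0.356, 0.07], 0.68)]
n 4 twist z 0.001
[[0.0, 0.0, 0.76], [0.0, 0.0, 0.76], [0.0, 0.0, 0.76], [0.0, 0.0, 0.76]]
```

Emit:
{"method": "play_rows", "body": {"translation": [[0,0,0.8],[0,0,0.8],[0,0,0.8],[0,0,0.6],[0,0,0],[0,0,0],[0,0,0],[0,0,0]], "twist": [[0,0,0],[0,0,0],[0,0,0],[0,0,0],[0,0,0],[0,0,0],[0,0,0],[0,0,0]], "gripper": [-0.1,-0.1,-0.1,-0.1,-0.1,-1,-1,-1]}}

```text
time: 21.7
tool_pos: [0.4851, 0.3719, 0.2828]
ee_rot: [3.137, -0.0, 2.041]
wrist_force: [-0.2, -0.3, 0.4]
width: 0.0215
finger_force: 0.1
```

Emit:
{"method": "play_rows", "body": {"translation": [[0,0,0],[0,0,0],[0,0,0]], "twist": [[0,0,0],[0,0,0],[0,0,0]], "gripper": [-1,-1,-1]}}

```text
time: 22.0
tool_pos: [0.4849, 0.3721, 0.2825]
ee_rot: [3.138, -0.0, 2.042]
wrist_force: [-0.5, -0.2, 5.4]
width: 0.0191
finger_force: 30.0
```

```bash
python3 -c "
from st import *
p,e=pose();y=e[2];print(p,robot.get_obs()['width'])
plan([.44,.12,.40],YAW,7,p=[p[0],p[1],.40],y0=y)
plan([*V[3],.40],YAW,4,p=[.44,.12,.40],y0=YAW)"
```

```text
[0.48492157 0.37206996 0.28250359] 0.019134130324085046
n 7 twist z 0.431
[[-0.73, -0.55, -0.0], [-0.75, -0.52, -0.0], [-0.77, -0.49, -0.0], [-0.79, -0.45, -0.0], [-0.81, -0.42, -0.0], [-0.83, -0.38, -0.0], [-0.85, -0.35, -0.0]]
n 4 twist z -0.0
[-0.93, -0.07, -0.0]
```

Emit:
{"method": "play_rows", "body": {"translation": [[0,0,-0.35],[0,0,-0.85],[0,0,-0.9],[0,0,-0.9],[-0.73,-0.55,0],[-0.75,-0.52,0],[-0.77,-0.49,0],[-0.79,-0.45,0]], "twist": [[0,0,0],[0,0,0],[0,0,0],[0,0,0],[0,0,0.43],[0,0,0.43],[0,0,0.43],[0,0,0.43]], "gripper": [-1,-1,-1,-1,-1,-1,-1,-1]}}

```text
time: 22.8
tool_pos: [0.4582, 0.227, 0.4008]
ee_rot: [3.141, 0.0, 1.869]
wrist_force: [-0.4, -0.3, -1.2]
width: 0.0194
finger_force: 30.0
```

Emit:
{"method": "play_rows", "body": {"translation": [[-0.81,-0.42,0],[-0.83,-0.38,0],[-0.85,-0.35,0],[-0.93,-0.07,0],[-0.93,-0.07,0],[-0.93,-0.07,0],[-0.93,-0.07,0],[0,0,0]], "twist": [[0,0,0.43],[0,0,0.43],[0,0,0.43],[0,0,0],[0,0,0],[0,0,0],[0,0,0],[0,0,0]], "gripper": [-1,-1,-1,-1,-1,-1,-1,-1]}}

```text
time: 23.6
tool_pos: [0.4536, -0.0317, 0.4006]
ee_rot: [-3.141, 0.002, 1.735]
wrist_force: [-0.5, 1.0, -1.0]
width: 0.0187
finger_force: 30.0
```

Emit:
{"method": "play_rows", "body": {"translation": [[0,0,0]], "twist": [[0,0,0]], "gripper": [-1]}}

```text
time: 23.7
tool_pos: [0.4535, -0.0289, 0.4006]
ee_rot: [3.142, -0.001, 1.739]
wrist_force: [0.6, 0.6, -0.1]
width: 0.0188
finger_force: 30.0
```

```bash
cat > held.py <<'E'
# check held rod: far edge of black collar along the image column vs. expectation
from st import *
import sys
def held(off,i):
    im=robot.snapshot('wrist').astype(int);C=cam('wrist');p,e=pose();o=robot.get_obs();print(o['time'],p,e,o['width'],V[i])
    u=np.array([-.168,.9858]); q=[*(p[:2]+.017*u),p[2]-off+.006]; ex=proj(C,q)
    col=im[150:260,int(ex[0])-3:int(ex[0])+4].max(2).mean(1); 
    dark=[150+k for k in range(len(col)) if col[k]<60]
    print('edge exp',ex,'dark rows',dark[:1],dark[-1:]); print(np.round(col[40:90]))
    plan([*V[i],p[2]],YAW,1)
E
python3 -c "
from held import *
held(.2125,3)"
```

```text
23.75 [ 0.45348996 -0.02809308  0.40054256] [ 3.14138563e+00 -6.71981263e-04  1.74064454e+00] 0.01876366621574166 [ 0.454108  -0.0287698]
edge exp [319.33571327 208.86483641] dark rows [210] [229]
[134. 134. 137. 132. 130. 130. 129. 126. 124. 126. 124. 122. 139. 194.
 217. 226. 180. 127. 112.  80.  40.  33.  39.  39.  40.  40.  39.  39.
  39.  39.  39.  39.  39.  39.  39.  39.  39.  39.  38.  42.  69.  77.
  77.  76.  77.  76.  76.  76.  76.  77.]
n 1 twist z 0.006
[-0.02, 0.01, 0.0]
```

Emit:
{"method": "play_rows", "body": {"translation": [[-0.02,0.01,0.6],[0,0,0.6],[0,0,0.5],[0,0,0.3],[0,0,0.3],[0,0,0.3],[0,0,0.1],[0,0,0]], "twist": [[0,0,0],[0,0,0],[0,0,0],[0,0,0],[0,0,0],[0,0,0],[0,0,0],[0,0,0]], "gripper": [-1,-1,-1,-1,-1,-1,-1,-1]}}

```text
time: 24.55
tool_pos: [0.4541, -0.029, 0.2918]
ee_rot: [-3.141, -0.0, 1.741]
wrist_force: [-0.5, 0.4, 0.2]
width: 0.0191
finger_force: 30.0
```

Emit:
{"method": "play_rows", "body": {"translation": [[0,0,0.1],[0,0,0.07],[0,0,0.04],[0,0,0.02],[0,0,0]], "twist": [[0,0,0],[0,0,0],[0,0,0],[0,0,0],[0,0,0]], "gripper": [-1,-1,-1,-1,-1]}}

```text
time: 25.05
tool_pos: [0.4543, -0.0293, 0.2844]
ee_rot: [3.14, 0.001, 1.741]
wrist_force: [-1.6, 0.2, 4.5]
width: 0.0187
finger_force: 30.0
```

Emit:
{"method": "play_rows", "body": {"translation": [[0,0,0.06],[0,0,0],[0,0,-0.05],[0,0,0],[0,0,0],[0,0,-0.5],[0,0,-0.9],[0,0,-1]], "twist": [[0,0,0],[0,0,0],[0,0,0],[0,0,0],[0,0,0],[0,0,0],[0,0,0],[0,0,0]], "gripper": [-1,-1,-0.1,-0.1,-0.1,-0.1,-0.1,-0.1]}}

```text
time: 25.85
tool_pos: [0.4538, -0.0291, 0.3777]
ee_rot: [-3.137, -0.002, 1.741]
wrist_force: [0.7, 0.3, 0.5]
width: 0.0421
finger_force: 0.0
```

```bash
python3 -c "
from st import *
look('side',['holder_top','rod1_mid']);look('top',['holder_top','rod1_mid'])
p,e=pose();print(p,e)
plan([.44,.12,.40],2.04)
plan([.468,.4046,.40],2.04,p=[.44,.12,.40],y0=2.04)
"
```

```text
holder_top side [([0.499, 0.352, 0.07], 0.57)]
rod1_mid side [([0.456, -0.034, 0.072], 0.54)]
holder_top top [([0.497, 0.354, 0.065], 0.55)]
rod1_mid top [([0.451, -0.031, 0.07], 0.74)]
[ 0.45385345 -0.02909751  0.37686087] [-3.13863024e+00 -1.03814978e-03  1.74076559e+00]
n 4 twist z -0.748
[[0.93, 0.07, -0.14], [0.93, 0.14, -0.14], [0.91, 0.21, -0.14], [0.89, 0.28, -0.14]]
n 8 twist z -0.0
[0.75, 0.48, 0.0]
```

Emit:
{"method": "play_rows", "body": {"translation": [[0.93,0.07,-0.14],[0.93,0.14,-0.14],[0.91,0.21,-0.14],[0.89,0.28,-0.14],[0.75,0.48,0],[0.75,0.48,0],[0.75,0.48,0],[0.75,0.48,0]], "twist": [[0,0,-0.75],[0,0,-0.75],[0,0,-0.75],[0,0,-0.75],[0,0,0],[0,0,0],[0,0,0],[0,0,0]], "gripper": [-0.1,-0.1,-0.1,-0.1,-0.1,-0.1,-0.1,-0.1]}}

```text
time: 26.95
tool_pos: [0.454, 0.263, 0.3986]
ee_rot: [-3.137, -0.0, 2.041]
wrist_force: [0.2, -0.0, 0.8]
width: 0.0422
finger_force: 0.0
```

Emit:
{"method": "play_rows", "body": {"translation": [[0.75,0.48,0],[0.75,0.48,0],[0.75,0.48,0],[0.75,0.48,0],[0,0,0],[0,0,0]], "twist": [[0,0,0],[0,0,0],[0,0,0],[0,0,0],[0,0,0],[0,0,0]], "gripper": [-0.1,-0.1,-0.1,-0.1,-0.1,-0.1]}}

```text
time: 27.55
tool_pos: [0.4683, 0.4037, 0.3982]
ee_rot: [-3.137, 0.001, 2.042]
wrist_force: [-0.1, -0.6, -0.2]
width: 0.0425
finger_force: 0.0
```

```bash
python3 -c "
from kn import *
knobs([(.468,.4048)],'w4')
print(pose())
look('wrist')
plan([.468,.4048,.2785],2.04,4)"
```

```text
exp [322. 207.] [0.468  0.4048] -> (array([322.5, 209.5,  13.6], dtype=float32), array([0.4692, 0.4034]))
(array([0.46836278, 0.4029935 , 0.39905469]), array([-3.13792601e+00,  1.23050702e-03,  2.04086352e+00]))
rod1_mid wrist []
holder_top wrist [([0.495, 0.358, 0.068], 0.56)]
n 4 twist z -0.001
[[0.02, 0.0, 0.76], [0.02, 0.0, 0.76], [0.02, 0.0, 0.76], [0.02, 0.0, 0.76]]
```

Emit:
{"method": "play_rows", "body": {"translation": [[0.02,0,0.8],[0,0,0.8],[0,0,0.8],[0,0,0.6],[0,0,0],[0,0,0],[0,0,0],[0,0,0]], "twist": [[0,0,0],[0,0,0],[0,0,0],[0,0,0],[0,0,0],[0,0,0],[0,0,0],[0,0,0]], "gripper": [-0.1,-0.1,-0.1,-0.1,-0.1,-1,-1,-1]}}

```text
time: 28.55
tool_pos: [0.4686, 0.4042, 0.2836]
ee_rot: [3.137, -0.001, 2.041]
wrist_force: [-0.5, -0.7, 0.3]
width: 0.022
finger_force: 0.1
```

Emit:
{"method": "play_rows", "body": {"translation": [[0,0,0],[0,0,0],[0,0,0]], "twist": [[0,0,0],[0,0,0],[0,0,0]], "gripper": [-1,-1,-1]}}

```text
time: 28.85
tool_pos: [0.4684, 0.4043, 0.2833]
ee_rot: [3.138, -0.0, 2.041]
wrist_force: [-0.1, -1.2, 5.8]
width: 0.0189
finger_force: 30.0
```

```bash
python3 -c "
from st import *
p,e=pose();y=e[2];print(p,robot.get_obs()['width'])
plan([.44,.12,.40],YAW,8,p=[p[0],p[1],.40],y0=y)
plan([*V[4],.40],YAW,3,p=[.44,.12,.40],y0=YAW)"
```

```text
[0.4683903  0.40431841 0.28332866] 0.01889703348530496
n 8 twist z 0.376
[[-0.75, -0.48, -0.0], [-0.77, -0.45, -0.0], [-0.79, -0.42, -0.0], [-0.8, -0.39, -0.0], [-0.82, -0.36, -0.0], [-0.83, -0.33, -0.0], [-0.84, -0.3, -0.0], [-0.85, -0.27, -0.0]]
n 3 twist z -0.0
[-0.93, -0.09, -0.0]
```

Emit:
{"method": "play_rows", "body": {"translation": [[0,0,-0.35],[0,0,-0.85],[0,0,-0.9],[0,0,-0.85],[-0.75,-0.48,0],[-0.77,-0.45,0],[-0.79,-0.42,0],[-0.8,-0.39,0]], "twist": [[0,0,0],[0,0,0],[0,0,0],[0,0,0],[0,0,0.38],[0,0,0.38],[0,0,0.38],[0,0,0.38]], "gripper": [-1,-1,-1,-1,-1,-1,-1,-1]}}

```text
time: 29.65
tool_pos: [0.4537, 0.2609, 0.3995]
ee_rot: [3.141, 0.0, 1.888]
wrist_force: [0.7, -0.8, -0.9]
width: 0.0189
finger_force: 30.0
```

Emit:
{"method": "play_rows", "body": {"translation": [[-0.82,-0.36,0],[-0.83,-0.33,0],[-0.84,-0.3,0],[-0.85,-0.27,0],[-0.93,-0.09,0],[-0.93,-0.09,0],[-0.93,-0.09,0],[0,0,0]], "twist": [[0,0,0.38],[0,0,0.38],[0,0,0.38],[0,0,0.38],[0,0,0],[0,0,0],[0,0,0],[0,0,0]], "gripper": [-1,-1,-1,-1,-1,-1,-1,-1]}}

```text
time: 30.45
tool_pos: [0.4477, 0.0048, 0.3995]
ee_rot: [-3.142, 0.002, 1.731]
wrist_force: [-0.2, 0.1, -0.5]
width: 0.0193
finger_force: 30.0
```

Emit:
{"method": "play_rows", "body": {"translation": [[0,0,0]], "twist": [[0,0,0]], "gripper": [-1]}}

```text
time: 30.55
tool_pos: [0.4477, 0.0076, 0.3994]
ee_rot: [3.141, -0.001, 1.735]
wrist_force: [-0.1, 0.3, -0.8]
width: 0.0189
finger_force: 30.0
```

```bash
python3 -c "
from held import *
held(.2133,4)"
```

```text
30.6 [0.44770165 0.00832633 0.39934204] [ 3.14140657e+00 -6.79479088e-04  1.73661415e+00] 0.018769850320939408 [0.447724  0.0086906]
edge exp [319.2140315  208.49738486] dark rows [207] [226]
[125. 126. 124. 122. 123. 123. 122. 122. 122. 121. 118. 135. 190. 215.
 227. 175.  85.  34.  35.  39.  39.  40.  38.  39.  40.  39.  39.  39.
  40.  40.  39.  39.  39.  38.  38.  39.  51.  74.  78.  77.  76.  76.
  76.  76.  77.  77.  76.  77.  76.  76.]
n 1 twist z -0.034
[0.01, 0.0, 0.0]
```

Emit:
{"method": "play_rows", "body": {"translation": [[-0.03,0,0.6],[0,0,0.6],[0,0,0.5],[0,0,0.3],[0,0,0.3],[0,0,0.25],[0,0,0.1],[0,0,0]], "twist": [[0,0,0],[0,0,0],[0,0,0],[0,0,0],[0,0,0],[0,0,0],[0,0,0],[0,0,0]], "gripper": [-1,-1,-1,-1,-1,-1,-1,-1]}}

```text
time: 31.4
tool_pos: [0.448, 0.0069, 0.2928]
ee_rot: [-3.141, -0.0, 1.737]
wrist_force: [-0.2, -0.7, -0.2]
width: 0.0188
finger_force: 30.0
```

Emit:
{"method": "play_rows", "body": {"translation": [[0,0,0.1],[0,0,0.07],[0,0,0.03],[0,0,0.02],[0,0,0]], "twist": [[0,0,0],[0,0,0],[0,0,0],[0,0,0],[0,0,0]], "gripper": [-1,-1,-1,-1,-1]}}

```text
time: 31.9
tool_pos: [0.4481, 0.0067, 0.2853]
ee_rot: [3.141, 0.001, 1.737]
wrist_force: [-2.1, -0.9, 3.2]
width: 0.0189
finger_force: 30.0
```

Emit:
{"method": "play_rows", "body": {"translation": [[0,0,0.06],[0,0,0],[0,0,-0.05],[0,0,0],[0,0,0],[0,0,-0.5],[0,0,-0.9],[0,0,-1]], "twist": [[0,0,0],[0,0,0],[0,0,0],[0,0,0],[0,0,0],[0,0,0],[0,0,0],[0,0,0]], "gripper": [-1,-1,-0.1,-0.1,-0.1,-0.1,-0.1,-0.1]}}

```text
time: 32.7
tool_pos: [0.4476, 0.0068, 0.3788]
ee_rot: [-3.137, -0.001, 1.737]
wrist_force: [1.4, 0.0, 0.0]
width: 0.0424
finger_force: 0.0
```

Emit:
{"method": "play_rows", "body": {"translation": [[0,0,-1],[-0.8,0,-0.6],[-0.9,0,0],[-0.9,0,0],[0,0,0],[0,0,0]], "twist": [[0,0,0],[0,0,0],[0,0,0],[0,0,0],[0,0,0],[0,0,0]], "gripper": [-0.5,-0.5,-0.5,-0.5,-0.5,-0.5]}}

```text
time: 33.3
tool_pos: [0.4653, -0.0962, 0.4429]
ee_rot: [-3.14, -0.001, 1.735]
wrist_force: [0.6, -0.3, -0.4]
width: 0.0236
finger_force: 0.0
```

```bash
python3 -c "
from st import *
print(robot.get_obs()['time'],pose())
w=robot.snapshot('wrist');look('wrist',['rod1_mid','bar_hinge','bar_ball'])
s=robot.snapshot('side');look('side',['rod1_mid','bar_hinge','bar_ball']);look('top',['bar_ball','bar_hinge','rod1_mid'])
K=proj('side',[.457,-.05,.12]).astype(int)
b=s[K[1]-60:K[1]+60,K[0]-50:K[0]+50]
cv2.imwrite('pics/v4.png',np.hstack([w[:,170:470],cv2.resize(b,(333,400),interpolation=cv2.INTER_CUBIC)])[:,:,::-1])
"
```

```text
33.3 (array([ 0.4652734 , -0.096217  ,  0.44287745]), array([-3.14004122e+00, -1.48363270e-03,  1.73515130e+00]))
rod1_mid wrist [([0.45, -0.03, 0.074], 0.94)]
bar_hinge wrist [([0.476, -0.151, 0.079], 0.86), ([0.464, -0.103, 0.07], 0.49)]
bar_ball wrist []
rod1_mid side [([0.694, 0.351, -0.001], 0.58), ([0.456, -0.029, 0.072], 0.53), ([0.458, -0.032, 0.069], 0.44)]
bar_hinge side [([0.473, -0.159, 0.086], 0.76)]
bar_ball side [([0.484, -0.194, 0.302], 0.67)]
bar_ball top []
bar_hinge top [([0.478, -0.155, 0.08], 0.9)]
rod1_mid top [([0.454, -0.03, 0.069], 0.74), ([0.442, 0.01, 0.07], 0.59)]
```

View pics/v4.png

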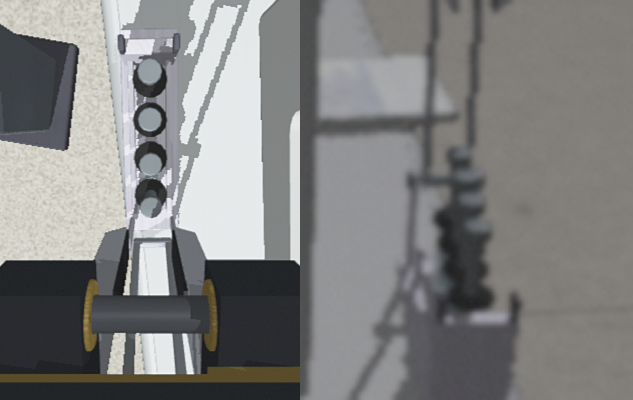

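All four rods stand upright in the vials (wrist crop knobs at (149,72), (149,118), (150,160), (150,205)). The bar is still open, with its ball at about (0.484,-0.195,0.305). Next I'll grip the ball.

```bash
python3 -c "
from st import *
p,e=pose()
plan([p[0],p[1],.493],e[2],2)
plan([.4836,-.1946,.493],1.74,4,p=[p[0],p[1],.493],y0=e[2])"
```

```text
n 2 twist z -0.0
[-0.0, 0.0, -0.61]
n 4 twist z -0.008
[[-0.63, 0.01, 0.0], [-0.63, 0.01, 0.0], [-0.63, 0.01, 0.0], [-0.63, 0.01, 0.0]]
```

Emit:
{"method": "play_rows", "body": {"translation": [[0,0,-0.62],[0,0,-0.62],[0,0,0],[0,0,0]], "twist": [[0,0,0],[0,0,0],[0,0,0],[0,0,0]], "gripper": [0.4,0.4,0.4,0.4]}}

```text
time: 34.4
tool_pos: [0.4652, -0.0958, 0.4934]
ee_rot: [3.141, 0.0, 1.737]
wrist_force: [-0.5, 0.1, -0.2]
width: 0.0522
finger_force: 0.0
```

Emit:
{"method": "play_rows", "body": {"translation": [[-0.6,0.01,0],[-0.6,0.01,0],[-0.5,0.01,0],[-0.4,0.01,0],[-0.4,0,0],[0,0,0],[0,0,0]], "twist": [[0,0,0],[0,0,0],[0,0,0],[0,0,0],[0,0,0],[0,0,0],[0,0,0]], "gripper": [0.4,0.4,0.4,0.4,0.4,0.4,0.4]}}

```text
time: 35.1
tool_pos: [0.4833, -0.1942, 0.493]
ee_rot: [-3.141, -0.001, 1.736]
wrist_force: [-0.5, 0.2, -0.3]
width: 0.0654
finger_force: 0.0
```

```bash
python3 -c "
from st import *
p,e=pose();print(p,e)
w=robot.snapshot('wrist');look('wrist',['bar_ball'])
print('ball exp',proj('wrist',[.4836,-.1946,.305]), proj('wrist',[*p[:2],p[2]-.188]))
s=robot.snapshot('side');look('side',['bar_ball'])
K=proj('side',[.4836,-.1946,.305]).astype(int);K[1]=max(K[1],50)
b=s[K[1]-50:K[1]+50,K[0]-50:K[0]+50]
cv2.imwrite('pics/b1.png',np.hstack([w[:,170:470],cv2.resize(b,(400,400),interpolation=cv2.INTER_CUBIC)])[:,:,::-1])
"
```

```text
[ 0.48332826 -0.19416749  0.49299416] [-3.14093555e+00 -1.01858440e-03  1.73646884e+00]
bar_ball wrist [([0.484, -0.196, 0.3], 0.74)]
ball exp [319.4919449  250.48243903] [319.11981139 249.63541016]
bar_ball side [([0.484, -0.191, 0.302], 0.7)]
```

View pics/b1.png

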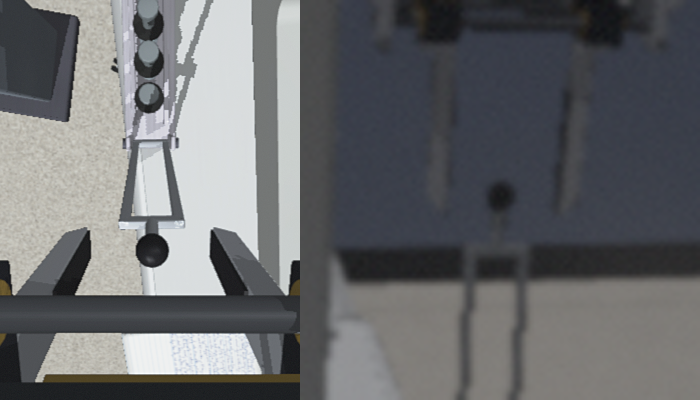

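The ball sits between the open fingers at about (322,250), close to where the grasp expects it (319,250).

Emit:
{"method": "play_rows", "body": {"translation": [[0,0.03,0],[0,0,0],[0,0,0],[0,0,0],[0,0,0],[0,0,0],[0,0,0],[0,0,0]], "twist": [[0,0,0],[0,0,0],[0,0,0],[0,0,0],[0,0,0],[0,0,0],[0,0,0],[0,0,0]], "gripper": [-0.2,-0.6,-1,-1,-1,-1,-1,-1]}}

```text
time: 36.2
tool_pos: [0.4843, -0.194, 0.4935]
ee_rot: [-3.141, 0.0, 1.736]
wrist_force: [-1.0, -0.8, 0.5]
width: 0.0161
finger_force: 30.0
```

```bash
python3 -c "
from st import *
o=robot.get_obs();print(o['width'],o['finger_force'],o['wrist_force'])
r=.225; th0=np.pi/2+.188
def rows(a,b,n):
    t=np.linspace(a,b,n+1); s=r*np.cos(t); z=r*np.sin(t)
    return [[round(float(x)/.04,2),0,round(float(-y)/.04,2)] for x,y in zip(np.diff(s),np.diff(z))]
R=rows(th0,.20,24)
for k in range(0,24,8): print(R[k:k+8])
print(np.sum(R,0)*.04)
"
```

```text
0.016072173446326297 30.00008314847946 [-1.01370701 -0.82863575  0.48028101]
[[0.36, 0, -0.06], [0.36, 0, -0.03], [0.37, 0, -0.01], [0.36, 0, 0.01], [0.36, 0, 0.04], [0.36, 0, 0.06], [0.36, 0, 0.08], [0.35, 0, 0.11]]
[[0.34, 0, 0.13], [0.33, 0, 0.15], [0.32, 0, 0.17], [0.31, 0, 0.19], [0.3, 0, 0.21], [0.28, 0, 0.23], [0.27, 0, 0.25], [0.25, 0, 0.27]]
[[0.23, 0, 0.28], [0.21, 0, 0.3], [0.19, 0, 0.31], [0.17, 0, 0.32], [0.15, 0, 0.33], [0.13, 0, 0.34], [0.11, 0, 0.35], [0.08, 0, 0.36]]
[0.262  0.     0.1756]
```

Emit:
{"method": "play_rows", "body": {"translation": [[0.36,0,-0.06],[0.36,0,-0.03],[0.37,0,-0.01],[0.36,0,0.01],[0.36,0,0.04],[0.36,0,0.06],[0.36,0,0.08],[0.35,0,0.11]], "twist": [[0,0,0],[0,0,0],[0,0,0],[0,0,0],[0,0,0],[0,0,0],[0,0,0],[0,0,0]], "gripper": [-1,-1,-1,-1,-1,-1,-1,-1]}}

```text
time: 37.0
tool_pos: [0.4638, -0.0786, 0.4854]
ee_rot: [-3.137, -0.0, 1.737]
wrist_force: [-6.7, -2.4, 0.4]
width: 0.0159
finger_force: 30.0
```

Emit:
{"method": "play_rows", "body": {"translation": [[0.34,0,0.13],[0.33,0,0.15],[0.32,0,0.17],[0.31,0,0.19],[0.3,0,0.21],[0.28,0,0.23],[0.27,0,0.25],[0.25,0,0.27]], "twist": [[0,0,0],[0,0,0],[0,0,0],[0,0,0],[0,0,0],[0,0,0],[0,0,0],[0,0,0]], "gripper": [-1,-1,-1,-1,-1,-1,-1,-1]}}

```text
time: 37.8
tool_pos: [0.4469, 0.0164, 0.4207]
ee_rot: [-3.134, -0.003, 1.739]
wrist_force: [-10.2, -1.4, 2.4]
width: 0.0165
finger_force: 30.0
```

```bash
python3 -c "
from st import *
p,e=pose();u=np.array([-.168,.9858]);h=V[1]-.05*u
o=robot.get_obs();print(p,o['width'],o['wrist_force'],o['qvel'])
d=[(p[:2]-h)@u,p[2]-.188-.083];print(d,np.hypot(*d),np.arctan2(d[1],d[0]))
look('side',['bar_ball'])"
```

```text
[0.44691376 0.01636592 0.42072455] 0.016539655079789283 [-10.19532346  -1.39714698   2.42511787] [ 0.21280689 -0.02161096  0.23596437 -0.0022112  -0.21554279  0.21265229]
[np.float64(0.17170665854721934), np.float64(0.1497245471853142)] 0.22781706832302698 0.7171162509028683
bar_ball side [([0.444, 0.015, 0.23], 0.83)]
```

Emit:
{"method": "play_rows", "body": {"translation": [[0.23,-0.02,0.28],[0.21,-0.02,0.3],[0.19,-0.02,0.31],[0.17,0,0.32],[0.15,0,0.33],[0.13,0,0.34],[0.11,0,0.3],[0,0,0]], "twist": [[0,0,0],[0,0,0],[0,0,0],[0,0,0],[0,0,0],[0,0,0],[0,0,0],[0,0,0]], "gripper": [-1,-1,-1,-1,-1,-1,-1,-1]}}

```text
time: 38.7
tool_pos: [0.4376, 0.0628, 0.3321]
ee_rot: [-3.136, -0.004, 1.739]
wrist_force: [-3.8, 1.3, -0.1]
width: 0.0157
finger_force: 30.0
```

```bash
python3 -c "
from st import *
p,e=pose();u=np.array([-.168,.9858]);h=V[1]-.05*u
o=robot.get_obs();print(p,o['width'],o['wrist_force'])
d=[(p[:2]-h)@u,p[2]-.188-.083];print(d,np.hypot(*d),np.arctan2(d[1],d[0]))
w=robot.snapshot('wrist');s=robot.snapshot('side')
K=proj('side',[.44,.05,.12]).astype(int)
b=s[K[1]-60:K[1]+60,K[0]-50:K[0]+50]
cv2.imwrite('pics/b2.png',np.hstack([w[:,170:470],cv2.resize(b,(333,400),interpolation=cv2.INTER_CUBIC)])[:,:,::-1])
look('side',['bar_ball'])"
```

```text
[0.43757359 0.06284585 0.33205399] 0.01565575262456811 [-3.83921024  1.31346015 -0.13493386]
[np.float64(0.21909571605293396), np.float64(0.06105399420709058)] 0.22744345011757827 0.27176900156130784
bar_ball side [([0.436, 0.065, 0.144], 0.49), ([0.47, -0.102, 0.074], 0.42)]
```

View pics/b2.png

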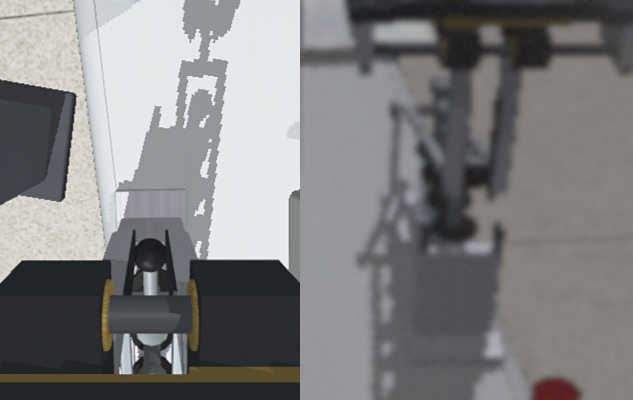

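The ball is gripped with the bar at about 0.27 rad. The carrier's end plate lies just under the fingertips, so I'll let go and press the ball home from above with closed fingers.

Emit:
{"method": "play_rows", "body": {"translation": [[0,0,0],[0,0,0],[0,0,0],[0,0,-0.4],[0,0,-0.6],[0,0,0],[0.08,0,0],[0,0,0]], "twist": [[0,0,0],[0,0,0],[0,0,0],[0,0,0],[0,0,0],[0,0,0],[0,0,0],[0,0,0]], "gripper": [-0.3,-0.3,-0.3,-0.3,-0.3,-1,-1,-1]}}

```text
time: 39.7
tool_pos: [0.4386, 0.0644, 0.3732]
ee_rot: [-3.14, -0.0, 1.737]
wrist_force: [0.6, 0.3, -0.8]
width: 0.0127
finger_force: 0.0
```

Emit:
{"method": "play_rows", "body": {"translation": [[0,0,0],[0,0,0],[0,0,0],[0,0,0]], "twist": [[0,0,0],[0,0,0],[0,0,0],[0,0,0]], "gripper": [-1,-1,-1,-1]}}

```text
time: 40.1
tool_pos: [0.4388, 0.0641, 0.374]
ee_rot: [-3.141, 0.0, 1.737]
wrist_force: [-1.0, 0.1, -0.2]
width: 0.0009
finger_force: 0.0
```

```bash
python3 -c "
from st import *
p,e=pose();o=robot.get_obs();print(p,o['width'])
look('side',['bar_ball','bar_hinge']);look('wrist',['bar_ball']);look('top',['bar_ball'])"
```

```text
[0.43878655 0.06405517 0.37396165] 0.0009214832659981105
bar_ball side [([0.434, 0.06, 0.144], 0.75)]
bar_hinge side [([0.475, -0.155, 0.084], 0.72), ([0.453, 0.01, 0.069], 0.18)]
bar_ball wrist [([0.435, 0.057, 0.14], 0.53)]
bar_ball top []
```

Emit:
{"method": "play_rows", "body": {"translation": [[0,-0.04,0.3],[0,0,0.25],[0,0,0.25],[0,0,0.25],[0,0,0.25],[0,0,0.25],[0,0,0.2],[0,0,0]], "twist": [[0,0,0],[0,0,0],[0,0,0],[0,0,0],[0,0,0],[0,0,0],[0,0,0],[0,0,0]], "gripper": [-1,-1,-1,-1,-1,-1,-1,-1]}}

```text
time: 41.25
tool_pos: [0.4368, 0.0638, 0.3026]
ee_rot: [-3.139, -0.0, 1.737]
wrist_force: [0.7, 0.5, 0.1]
width: 0.0007
finger_force: 0.0
```

Emit:
{"method": "play_rows", "body": {"translation": [[0,0,0.1],[0,0,0.1],[0,0,0.05],[0,0,0]], "twist": [[0,0,0],[0,0,0],[0,0,0],[0,0,0]], "gripper": [-1,-1,-1,-1]}}

```text
time: 41.65
tool_pos: [0.4372, 0.0638, 0.2941]
ee_rot: [-3.141, 0.0, 1.737]
wrist_force: [-0.3, 0.4, 0.0]
width: 0.0004
finger_force: 0.0
```

```bash
python3 -c "
from st import *
w=robot.snapshot('wrist')
look('wrist',['bar_ball']);
s=robot.snapshot('side');look('side',['bar_ball']);look('top',['bar_ball'])
K=proj('side',[.44,.05,.1]).astype(int)
b=s[K[1]-60:K[1]+60,K[0]-50:K[0]+50]
cv2.imwrite('pics/b3.png',np.hstack([w[:,170:470],cv2.resize(b,(333,400),interpolation=cv2.INTER_CUBIC)])[:,:,::-1])"
```

```text
bar_ball wrist []
bar_ball side [([0.435, 0.068, 0.087], 0.66)]
bar_ball top [([0.701, 0.351, 0.001], 0.48)]
```

View pics/b3.png

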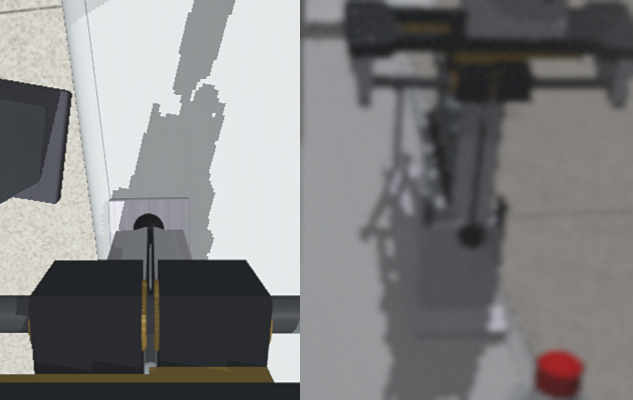

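The ball is under the fingertips at z ≈ 0.087, nearly home. I'll keep pressing until it bottoms out.

Emit:
{"method": "play_rows", "body": {"translation": [[0,0,0.05],[0,0,0.04],[0,0,0.02],[0,0,0]], "twist": [[0,0,0],[0,0,0],[0,0,0],[0,0,0]], "gripper": [-1,-1,-1,-1]}}

```text
time: 42.45
tool_pos: [0.4374, 0.0639, 0.291]
ee_rot: [3.141, 0.0, 1.737]
wrist_force: [-1.2, 1.2, 6.1]
width: 0.0005
finger_force: 2.6
```

Emit:
{"method": "play_rows", "body": {"translation": [[0,0,0.04],[0,0,0.02],[0,0,0],[0,0,0]], "twist": [[0,0,0],[0,0,0],[0,0,0],[0,0,0]], "gripper": [-1,-1,-1,-1]}}

```text
time: 42.85
tool_pos: [0.4373, 0.0639, 0.2905]
ee_rot: [3.14, 0.0, 1.737]
wrist_force: [-4.3, -0.2, 14.7]
width: 0.0006
finger_force: 6.8
```

It hit a hard stop with the tips at 0.0915, which matches the closed ball top of 0.092. Backing away to check.

Emit:
{"method": "play_rows", "body": {"translation": [[0,0,-0.2],[0,0,-0.6],[0,0,-1],[0,0,-1],[0,0,-1],[0,0,0],[0,0,0]], "twist": [[0,0,0],[0,0,0],[0,0,0],[0,0,0],[0,0,0],[0,0,0],[0,0,0]], "gripper": [-1,-1,-1,-1,-1,-1,-1]}}

```text
time: 43.55
tool_pos: [0.4373, 0.0638, 0.4402]
ee_rot: [3.14, 0.0, 1.737]
wrist_force: [0.5, -0.1, -0.9]
width: 0.0003
finger_force: 0.0
```

```bash
python3 -c "
from st import *
s=robot.snapshot('side');w=robot.snapshot('wrist');look('wrist',['bar_ball','rod1_mid']);look('side',['bar_ball','wash_small','amber_small','rod1_mid'])
K=proj('side',[.45,-.02,.1]).astype(int)
b=s[K[1]-60:K[1]+60,K[0]-50:K[0]+50]
cv2.imwrite('pics/b4.png',np.hstack([w[:,170:470],cv2.resize(b,(333,400),interpolation=cv2.INTER_CUBIC)])[:,:,::-1])"
```

```text
bar_ball wrist [([0.436, 0.066, 0.077], 0.95)]
rod1_mid wrist []
bar_ball side [([0.43, 0.071, 0.085], 0.65), ([0.475, -0.155, 0.085], 0.23)]
wash_small side [([0.381, 0.242, -0.005], 0.56), ([0.519, 0.382, 0.07], 0.15)]
amber_small side [([0.696, 0.351, -0.005], 0.65)]
rod1_mid side [([0.453, -0.033, 0.072], 0.68), ([0.434, 0.069, 0.083], 0.51)]
```

View pics/b4.png

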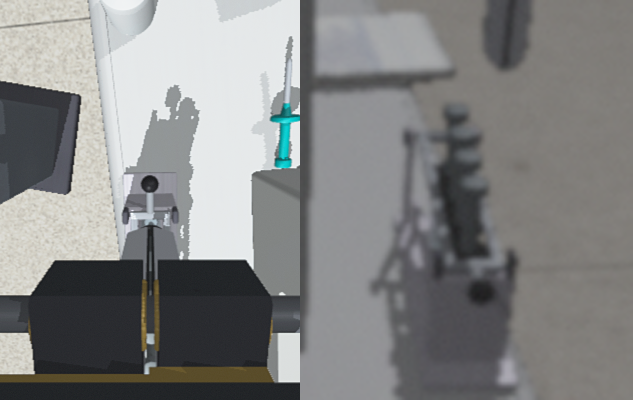

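The bar lies level in its catch (wrist crop ball at (150,183), catch posts at (124,213) and (176,213)). The rods stand upright through its slot and both bottles are still standing.

```bash
python3 -c "
from bench import robot
print(robot.close_job())"
```

```text
the job is handed in; nothing more can be done
None
```

All four rods are pushed home in vials 1–4, the retaining bar was pressed gently down to its stop, both bottles are still standing, and the job is handed in; the hand-in call returned no verdict.

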